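Thread the yellow die spring over its rod

TASK

Take the yellow spring and thread it, narrow end down, over the upright rod on the steel die plate until it sits fully home on the seat, then let go of it so that it stands there by itself. Its narrow end coil will snag on the rod's two side pins: do not force it (never more than 40 N between it and the rod, pushing or twisting), but feel for the snag and twist the spring slightly until the gap in the coil lets each pin through. Leave the other things on the bench where they are.

Things in the scene. Friction and masses are not known exactly. Their poses are not given: they have to be found in the camera images.
- spring_center (a point): Centre of the yellow compression spring (stiff, in effect rigid; 0.08 to 0.17 kg), standing upright on the bench at the start, narrow end down. 72 mm tall, so this point is 36 mm above its lower end. Coils 43 mm outside, 34 mm inside diameter, from 10 mm above the lower end to the top; grip them at any yaw. z: up the spring; x: from its axis to the middle of the gap in the narrow coil.
- spring_foot (a point): Middle of the spring's lower end, inside the narrow lowest coil; axes as for spring_center. That coil alone is narrow: wire 5 mm thick, ground flat, 33 mm outside and 22.6 mm inside diameter. It is not closed: it has one gap, about 7 mm wide between the square wire ends, towards the spring's x axis.
- plate: Fixed dark steel die plate, 170 x 150 mm, on two wooden slats; its top is 43 mm above the bench. Origin on the bench under its middle, z up, x axis along the 170 mm side, towards the white painted stripe beside the rod. Four screw heads, 6 mm high, at x = +-66, y = +-56 mm.
- seat (a point): Centre of the top of the round bright seat (48 mm diameter) at the foot of the rod, 46 mm above the bench; same axes as the plate. Fully home, the spring's lower end lies on it all round.
- rod_tip (a point): Top of the bright upright rod at the middle of the plate, 78 mm above the seat; axes of the plate. The rod is 20 mm in diameter; its top 10 mm taper to 9 mm diameter.
- pin_level_top (a point): Point on the rod's axis at the middle height of the upper brass side pin, 58 mm above the seat; axes of the plate, which tell nothing of the pin. The pin is rigid, square, 4 x 4 mm, and sticks out 5 mm from the rod. It points somewhere within 0.75 rad (43 degrees) either side of the plate's x axis, different every time and NOT measured: see it or feel for it.
- pin_level_low (a point): The same for the lower pin, 22 mm above the seat: same size and range, but its own unmeasured direction. A pin passes the narrow coil only where the gap stands over it, within roughly 0.1 rad; elsewhere the coil comes to rest on the pin's top, 2 mm above this level. The wide coils clear both pins.
- blue_spring: Bystander: blue spring, 36 mm diameter, 45 mm tall, standing; origin at the centre of its underside.
- red_spring: Bystander: red spring, 31 mm diameter, 35 mm tall, standing; origin at the centre of its underside.
- bolt: Bystander: steel hex bolt, standing on its 26 mm head, 55 mm tall; origin at the centre of its underside.
- washer: Bystander: steel washer, 40 mm diameter, 4 mm thick, lying flat.
- spanner: Bystander: wrench lying on the bench near its right edge.
- mallet: Bystander: hammer lying on the bench on the left.
- oil_tin: Bystander: green tin, 64 mm diameter, 70 mm tall.
There are look-alikes about, which are no part of the job. There is more than one size of the part that bears spring_center; the job needs the middle-sized. Leave any turquoise look-alike of the plate alone.

How it is judged:
On the way:
1. the spring's narrow end is threaded on the rod and past the upper pin, upright (horizontal distance between spring_center and seat below 0.006 m and z of spring_center in the frame of seat below 0.09 m and angle between spring_center's own z axis and vertical below 0.15 rad), for 0.1 s.
At the end, for the whole second after the job is handed in: The yellow spring stands upright on the rod, narrow end down, released and at rest: its centre is 36 mm (within 2.5 mm) above the seat and within 4 mm of the rod's axis, and it is tilted less than 0.08 rad (horizontal distance between spring_center and seat below 0.004 m and z of spring_center in the frame of seat between 0.0335 and 0.0385 m and angle between spring_center's own z axis and vertical below 0.08 rad and linear speed of spring below 0.01 m/s and contact force between the fingers and spring below 0.05 N); the robot touches nothing.
It fails at once if the spring is forced: more than 50 N between the spring and the plate with its rod (contact force between spring and plate above 50 N).
It fails at once if the robot hits the plate or rod with more than 50 N (contact force between any of the fingers, the arm and plate above 50 N).
It fails at once if one of the bystanders is moved by more than 25 mm (distance of any of blue_spring, red_spring, bolt, washer, spanner, mallet, oil_tin from where it was at the start of the episode above 0.025 m).
It also fails if it takes over 72 s, if anything falls off the work surface, if the arm or the gripper's body presses on something with over 40 N, if the wrist force passes 120 N, or if a joint passes its speed limit or range.

ROBOT

A 7-joint arm with a two-finger parallel gripper is mounted at the origin on the work surface. World frame = base frame: x ahead of the robot, y to its left, z up, the work surface at z = 0. Lengths are in m, angles in rad, forces in N, time in s.
With the tool pointing down it reaches from about 0.4 to 0.85 m from the base axis. Payload 10.4 kg.
Tool frame: the origin (TCP) lies midway between the tips of the shut fingers; the grasp point (between the pads) lies 19 mm behind it; z points along the fingers, y is the line along which they close (so a half turn about z gives the same grasp; the last joint's range is limited). The gripper opens to 87 mm and grips with 3 to 60 N. Pads are 19 mm wide; open, the fingers measure 117 mm over their backs; the gripper's body (75 mm by 190 mm) begins 51 mm behind the grasp point.
Start: joints at [1.116, 0.332, -0.065, 1.46, 0.022, 1.35, -0.088], TCP at [0.262, -0.568, 0.194] pointing down, gripper open.
Joint ranges: [-2.6, 2.6], [-0.5, 2.12], [-1.47, 1.34], [0.16, 2.42], [-1.27, 4.41], [0.06, 2.06], [-2.6, 2.6]. Speed limits (rad/s): [2.22, 2.22, 2.79, 2.79, 3.14, 3.14, 3.14].

INTERFACE

Orientations are given as a unit quaternion [x, y, z, w].
In Python, from bench import r gives the robot as it stands.
- The arm moves only by the tool apply_moves, never from a script. Its argument "steps" is a list of rows, each a list of 7 numbers: the turn, a rotation vector about the tool's x, y, z in rad, then the shift along the tool's x, y, z in mm, then the opening, from -1 (shut) to 1 (fully open). In form: [[ax, ay, az, x, y, z, claw], ...]. A call has 1 to 20 rows; each row is the pose to reach, as a shift and turn from the pose commanded when the call began, along the tool's axes at that moment; what a row does not reach only later rows make up. A row lasts 1/12 s, in which the tool goes at most 41.7 mm and 7.16 degrees, less where a joint would pass 70% of its speed; a pose out of reach is approached as far as the arm can. A call with a gripper value outside its range is refused whole. The fingers move at their own pace and stop on an object; "force" is the grip in N (left out, the last holds). Time passes only in rows, so rows that repeat a pose let the fingers close. It gives the time, the measured TCP pose, the force, the opening and the grip force at its end, in the units of the state.
- r.read_state(): the state, without advancing time (a new reading comes with each control period).
- r.camera(name): name is "side" or "top" or "wrist"; returns a dict with "pixels" (400x640x3 uint8, red, green, blue), "z_map" (400x640 float32, m along the optical axis (not along the pixel's ray), 0 where there is no reading), "fovy" (degrees; the focal length in pixels is half the picture's height over the tangent of half this angle, whatever the lens; pixels are square), "cx", "cy" (the principal point, pixels), "position" and "orientation" of the camera in the world. Camera axes: x right, y down, z forward; pixel columns grow to the right and rows downward; lengths in m; the calibration is good to about 2 mm. A picture is of the moment at which its call begins.
- r.close_job(): hands the job in; it is judged then, once.
The state is a dict: "time": time; "joint_positions": joint angles; "joint_vel": joint speeds; "joint_torque": joint torques, N m; "ee_pos": TCP position; "eef_rot": TCP orientation; "ft_force": force on the tool from outside, world axes, zero at the start; "torque": the same for the moment, N m; "width": finger opening in m; "grip_force": force on a finger pad.
Only numpy, scipy, OpenCV 4.12 (cv2) and the standard library are available. Lean on these libraries where they do the work, as an engineer would, in place of code of your own. Each camera call takes 0.05 s, during which the arm holds its last target. There are 200 camera calls.

## Working session

There is one attempt and no reset: what is moved stays moved. The work goes in short steps, Python scripts to look and compute and a tool call to move; the robot and the scene stay as the last step left them, time stands still between calls to the robot, and variables do not carry over. Pictures are saved under pics/ and viewed, at most 10 in all, crops included, and the job is handed in when it is done.

Besides the shell and the picture viewer there is one more tool, called by a JSON object that holds its "op" and its "data". apply_moves: Moves the arm, as the interface text tells. Its arguments: {"type":"object","properties":{"steps":{"type":"array","items":{"type":"array","items":{"type":"number"}}},"force":{"type":"number"}},"required":["steps"]}

```bash
mkdir -p pics; ls; cat > h.py <<'E'
import numpy as np, cv2
from scipy.spatial.transform import Rotation as R
from bench import r
def cam(n,save=None):
    c=r.camera(n); c['f']=200/np.tan(np.radians(c['fovy'])/2)
    q=np.array(c['orientation']); c['R']=R.from_quat(q).as_matrix() if q.size==4 else q
    c['p']=np.array(c['position'])
    if save: cv2.imwrite(f'pics/{save}.png',c['pixels'][:,:,::-1]); np.savez(f'pics/{save}.npz',**c)
    return c
def ray(c,u,v): return c['R']@np.array([(u-c['cx'])/c['f'],(v-c['cy'])/c['f'],1.])
def onz(c,u,v,z):
    d=ray(c,u,v); return c['p']+d*(z-c['p'][2])/d[2]
def proj(c,P):
    q=c['R'].T@(np.array(P)-c['p']); return q[0]/q[2]*c['f']+c['cx'],q[1]/q[2]*c['f']+c['cy']
def cloud(c):
    v,u=np.mgrid[0:400,0:640]; z=c['z_map']
    P=np.stack([(u-c['cx'])/c['f']*z,(v-c['cy'])/c['f']*z,z],-1)@c['R'].T+c['p']; P[z==0]=np.nan
    return P
E
python3 - <<'E'
from h import *
a=cam('top','top'); b=cam('side','side')
for c in(a,b): print(c['f'],c['cx'],c['cy'],c['p'],c['R'].round(3).tolist())
print(r.read_state())
E
```

```text
pics
410.0510082608562 318.0120749509795 200.47242234139839 [0.47544568 0.00215744 1.69074084] [[0.009, -0.998, 0.068], [-1.0, -0.009, -0.003], [0.003, -0.068, -0.998]]
485.7628849201763 324.0469618057992 191.95806459962333 [ 0.00600286 -1.14817309  1.02377216] [[0.903, -0.247, 0.353], [-0.43, -0.549, 0.717], [0.017, -0.799, -0.601]]
{'time': 0.1, 'joint_positions': array([ 1.11641179,  0.33277274, -0.06469895,  1.46085583,  0.02159396,
        1.34989704, -0.08847709]), 'joint_vel': array([-1.66361466e-05, -1.72863539e-03,  2.09637503e-04, -2.30615060e-03,
        1.84970379e-03, -3.96595197e-04, -7.27660447e-04]), 'joint_torque': array([ 2.04681688e-03, -6.24545717e+01,  2.52224109e-02, -3.90717602e+01,
       -6.13704720e-02,  3.66184185e-02,  1.29761261e-04]), 'ee_pos': array([ 0.26139556, -0.56729431,  0.19355667]), 'eef_rot': array([ 9.76781195e-01,  2.14238452e-01, -1.57426462e-04, -5.98560929e-04]), 'ft_force': array([-0.22984739,  1.05768976,  0.07377178]), 'torque': array([ 0.02201499,  0.01723627, -0.05833677]), 'grip_force': 0.0, 'width': 0.08699524767542233}
```

View pics/top.png

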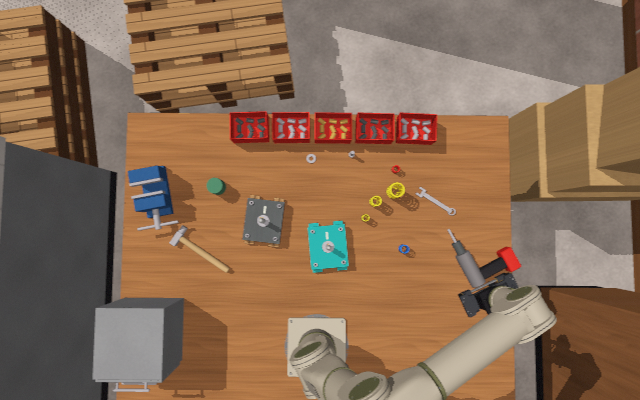

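View pics/side.png

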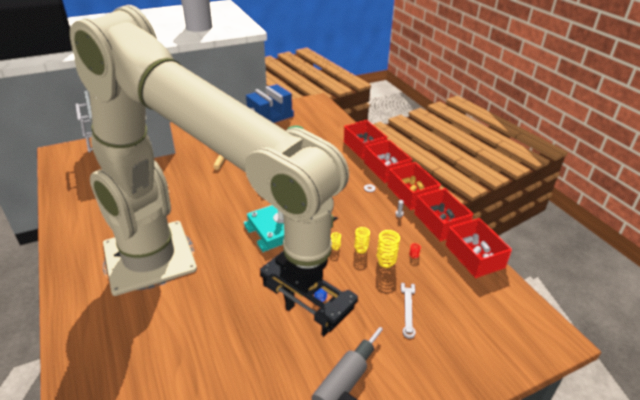

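The side view shows the three yellow springs at about (336,241), (362,240) and (388,248). In the top view they are small (366,217), middle (376,201) and large (396,190). The middle-sized one at (376,201) fits the description. The dark plate is at (264,221), and the turquoise one at (328,246) is a decoy. I'll confirm with a crop and measure.

```bash
python3 - <<'E'
from h import *
c=dict(np.load('pics/top.npz')); im=c['pixels']; P=cloud(c)
hsv=cv2.cvtColor(im,cv2.COLOR_RGB2HSV)
m=cv2.inRange(hsv,(24,140,120),(36,255,255)); m[:165]=0
m=cv2.morphologyEx(m,cv2.MORPH_CLOSE,np.ones((5,5)))
n,l,s,ce=cv2.connectedComponentsWithStats(m)
for i in range(1,n):
    if s[i,4]>15:
        q=P[l==i]; print(s[i],ce[i].round(1),'maxz',np.nanmax(q[:,2]).round(3),'xy@.05',onz(c,*ce[i],.05).round(3))
# dark plate: by height
roi=np.zeros((400,640),bool); roi[185:255,235:295]=1
m=(roi&(P[...,2]>.03)&(hsv[...,2]<110)).astype(np.uint8)
pts=cv2.findNonZero(m); rc=cv2.minAreaRect(pts); print(rc,onz(c,*rc[0],.043),[onz(c,*p,.043).round(3) for p in cv2.boxPoints(rc)])
cv2.imwrite('pics/crop.png',np.hstack([cv2.resize(im[170:230,345:415,::-1],(400,343),interpolation=2),cv2.resize(im[190:250,230:300,::-1],(400,343),interpolation=2)]))
q=R.from_quat(r.read_state()['eef_rot']).as_matrix();print(q.round(3))
w=cam('wrist'); print(w['f'],w['p'],w['R'].round(3))
print('cam in tool',q.T@(w['p']-r.read_state()['ee_pos']),(q.T@w['R']).round(3))
E
```

```text
[386 182  19  17 226] [395.3 190. ] maxz 0.108 xy@.05 [ 0.632 -0.312  0.05 ]
[369 196  13  11 106] [375.3 200.7] maxz 0.081 xy@.05 [ 0.588 -0.232  0.05 ]
[361 214   9   7  46] [365.2 217.3] maxz 0.056 xy@.05 [ 0.521 -0.191  0.05 ]
((263.61541748046875, 220.57693481445312), (37.582523345947266, 42.41987991333008), 7.125016689300537) [0.50457393 0.21555527 0.043     ] [array([0.429, 0.299, 0.043]), array([0.598, 0.282, 0.043]), array([0.581, 0.131, 0.043]), array([0.412, 0.15 , 0.043])]
[[ 0.908  0.419 -0.001]
 [ 0.419 -0.908  0.001]
 [-0.    -0.001 -1.   ]]
288.64824048756645 [ 0.33283071 -0.53442471  0.38339476] [[ 0.419 -0.871 -0.258]
 [-0.908 -0.402 -0.116]
 [-0.002  0.283 -0.959]]
cam in tool [ 0.07864429 -0.00026074 -0.1897471 ] [[ 0.    -0.959 -0.283]
 [ 1.     0.001 -0.001]
 [ 0.001 -0.283  0.959]]
```

View pics/crop.png

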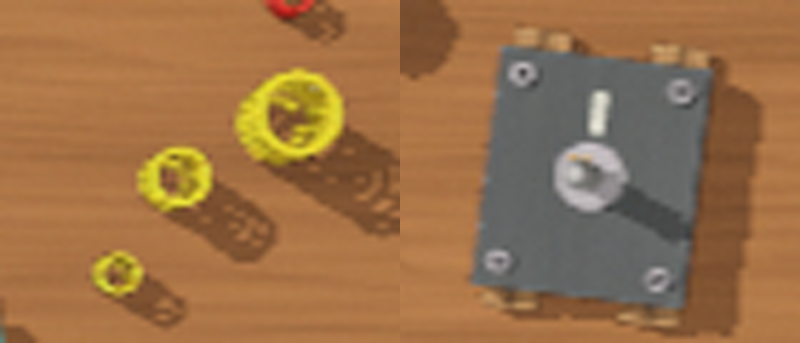

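The crop confirms it: left to right/up are small, middle (upscaled ~(178,178)) and large yellow, and I want the middle one. The dark plate has a stripe at (598,113) and a hint of brass beside the rod. I'll move so the wrist camera looks straight down the spring.

```bash
cat >> h.py <<'E'
def plan(pos,yaw):  # yaw = world angle of tool x, deg; tool down
    s=r.read_state(); A=R.from_quat(s['eef_rot']); y=np.radians(yaw)
    T=R.from_matrix(np.array([[np.cos(y),np.sin(y),0],[np.sin(y),-np.cos(y),0],[0,0,-1]]))
    print('turn',(A.inv()*T).as_rotvec().round(3),'shift',(A.inv().apply(np.array(pos)-s['ee_pos'])*1e3).round(1),'q',s['joint_positions'].round(2),'t',s['time'],'F',s['ft_force'].round(2))
E
python3 -c "
from h import *
plan((0.641,-.290,.14),132)"
```

```text
turn [-1.000e-03 -1.000e-03 -1.872e+00] shift [460.8 -93.   53.7] q [ 1.12  0.33 -0.06  1.46  0.02  1.35 -0.09] t 0.15 F [ 0.16 -0.67  0.94]
```

{"op": "apply_moves", "data": {"steps": [[0, 0, -1.0, 300, -60, 0, 0.6], [0, 0, -1.0, 300, -60, 0, 0.6], [0, 0, -1.0, 300, -60, 0, 0.6], [0, 0, -1.0, 300, -60, 0, 0.6], [0, 0, -1.0, 300, -60, 0, 0.6], [0, 0, -1.0, 300, -60, 0, 0.6], [0, 0, -1.0, 300, -60, 0, 0.6], [0, 0, -1.0, 300, -60, 0, 0.6], [-0.001, -0.001, -1.872, 461, -93, 54, 0.6], [-0.001, -0.001, -1.872, 461, -93, 54, 0.6], [-0.001, -0.001, -1.872, 461, -93, 54, 0.6], [-0.001, -0.001, -1.872, 461, -93, 54, 0.6], [-0.001, -0.001, -1.872, 461, -93, 54, 0.6], [-0.001, -0.001, -1.872, 461, -93, 54, 0.6], [-0.001, -0.001, -1.872, 461, -93, 54, 0.6], [-0.001, -0.001, -1.872, 461, -93, 54, 0.6], [-0.001, -0.001, -1.872, 461, -93, 54, 0.6], [-0.001, -0.001, -1.872, 461, -93, 54, 0.6], [-0.001, -0.001, -1.872, 461, -93, 54, 0.6], [-0.001, -0.001, -1.872, 461, -93, 54, 0.6]], "force": 15}}

```text
time: 1.82
ee_pos: [0.6413, -0.2904, 0.1404]
eef_rot: [0.408, 0.913, -0.0, 0.001]
ft_force: [-1.1, -0.1, -0.4]
width: 0.0696
grip_force: 0.0
```

```bash
python3 - <<'E'
from h import *
c=cam('wrist','w1'); plan((0.641,-.290,.14),132)
u,v=proj(c,(.588,-.232,.0)); print(u,v,c['p'])
u,v=int(u),int(v)
k=c['pixels'][max(0,v-50):v+50,u-50:u+50,::-1]; cv2.imwrite('pics/w1c.png',cv2.resize(k,(600,600),interpolation=cv2.INTER_CUBIC)); print(max(0,v-50),u-50)
E
```

```text
turn [-0.     0.002 -0.002] shift [0.5 0.  0.4] q [ 0.69  0.59 -0.51  1.27  0.28  1.35  0.92] t 1.8667 F [-0.75  0.03  0.54]
317.49446624768876 115.37197702616872 [ 0.59046047 -0.23182766  0.33015417]
65 267
```

View pics/w1c.png

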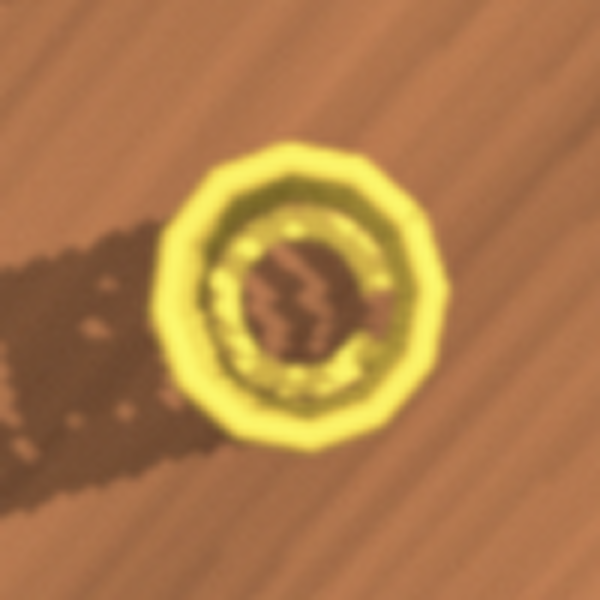

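The narrow coil is centred at crop ~(297,302) and its gap opens at ~(376,314), to the right. I'll measure these accurately.

```bash
python3 - <<'E'
from h import *
c=dict(np.load('pics/w1.npz')); im=c['pixels']
hsv=cv2.cvtColor(im,cv2.COLOR_RGB2HSV)
m=cv2.inRange(hsv,(22,120,90),(38,255,255)); m[:80]=0; m[150:]=0; m[:,:285]=0; m[:,350:]=0
# outer rim -> centre at z=.07
cs,_=cv2.findContours(m,cv2.RETR_EXTERNAL,cv2.CHAIN_APPROX_NONE); k=max(cs,key=cv2.contourArea)
e=cv2.fitEllipse(k); top=onz(c,*e[0],.0695); print('rim',e,top, 'diam',e[1][0]*(c['p'][2]-.07)/c['f'])
# narrow coil: polar profile at z=.005 about (x,y)
for ctr in (top[:2],onz(c,267+297/6,65+302/6,.005)[:2]):
    print('ctr',ctr); yel=[]
    for a in range(0,360,4):
        v=[]
        for rad in (.0125,.0135,.0145):
            u_,v_=proj(c,(ctr[0]+rad*np.cos(np.radians(a)),ctr[1]+rad*np.sin(np.radians(a)),.005))
            px=cv2.getRectSubPix(im.astype(np.float32),(1,1),(u_,v_))[0,0]; v.append(px[1]/px[0])
        yel.append(np.mean(v))
    print({a:round(float(y),2) for a,y in zip(range(0,360,4),yel) if y<.80})
E
```

```text
rim ((316.2886047363281, 114.02275848388672), (47.90640640258789, 49.64594650268555), 2.6203103065490723) [ 0.5869975  -0.23182692  0.0695    ] diam 0.04317729821768116
ctr [ 0.5869975  -0.23182692]
{16: 0.76, 20: 0.7, 24: 0.67, 28: 0.66, 32: 0.66, 36: 0.67, 40: 0.67, 44: 0.7, 48: 0.77}
ctr [ 0.58721165 -0.23268431]
{20: 0.75, 24: 0.7, 28: 0.67, 32: 0.66, 36: 0.66, 40: 0.66, 44: 0.67, 48: 0.71, 52: 0.79}
```

```bash
python3 -c "
from h import *
plan((0.587,-.232,.036),132)"
```

```text
turn [-0.     0.002 -0.002] shift [ 79.9  -1.4 104.3] q [ 0.69  0.59 -0.51  1.27  0.28  1.35  0.92] t 1.8667 F [-0.75  0.03  0.54]
```

{"op": "apply_moves", "data": {"steps": [[0, 0, 0, 40, -1, 0, 0.5], [0, 0, 0, 80, -1.4, 0, 0.5], [0, 0, 0, 80, -1.4, 0, 0.5], [0, 0, 0, 80, -1.4, 30, 0.5], [0, 0, 0, 80, -1.4, 60, 0.5], [0, 0, 0, 80, -1.4, 85, 0.5], [0, 0, 0, 80, -1.4, 104, 0.5], [0, 0, 0, 80, -1.4, 104, 0.5], [0, 0, 0, 80, -1.4, 104, 0.5], [0, 0, 0, 80, -1.4, 104, -0.2], [0, 0, 0, 80, -1.4, 104, -0.3], [0, 0, 0, 80, -1.4, 104, -0.6], [0, 0, 0, 80, -1.4, 104, -0.6], [0, 0, 0, 80, -1.4, 104, -0.6], [0, 0, 0, 80, -1.4, 104, -0.6], [0, 0, 0, 80, -1.4, 104, -0.6]], "force": 20}}

```text
time: 3.2
ee_pos: [0.5874, -0.2322, 0.037]
eef_rot: [0.407, 0.913, -0.0, 0.001]
ft_force: [-0.7, 0.1, 6.4]
width: 0.0417
grip_force: 20.0
```

```bash
python3 -c "
from h import *
plan((0.587,-.232,.036),132)"
```

```text
turn [ 0.     0.003 -0.   ] shift [ 0.4 -0.2  1. ] q [ 0.71  0.53 -0.53  1.59  0.29  1.1   0.84] t 3.2 F [-0.72  0.11  6.35]
```

{"op": "apply_moves", "data": {"steps": [[0, 0, 0, 0, 0, -40, -0.6], [0, 0, 0, 0, 0, -80, -0.6], [0, 0, 0, 0, 0, -120, -0.6], [0, 0, 0, 0, 0, -150, -0.6], [0, 0, 0, 0, 0, -170, -0.6], [0, 0, 0, 0, 0, -170, -0.6]], "force": 30}}

```text
time: 3.7
ee_pos: [0.5887, -0.2319, 0.2113]
eef_rot: [0.407, 0.914, -0.0, 0.004]
ft_force: [0.3, -0.5, -0.8]
width: 0.0413
grip_force: 30.0
```

```bash
python3 -c "
from h import *
plan((0.508,.1365,.205),92.5)"
```

```text
turn [0.005 0.006 0.689] shift [327.9 186.5   4.4] q [ 0.73  0.39 -0.57  1.4   0.21  1.41  0.89] t 3.7 F [ 0.28 -0.48 -0.75]
```

{"op": "apply_moves", "data": {"steps": [[0, 0, 0.07, 33, 19, 0, -0.6], [0, 0, 0.14, 66, 37, 0, -0.6], [0, 0, 0.21, 98, 56, 0, -0.6], [0, 0, 0.28, 131, 75, 0, -0.6], [0, 0, 0.35, 164, 93, 0, -0.6], [0, 0, 0.42, 197, 112, 0, -0.6], [0, 0, 0.49, 230, 131, 0, -0.6], [0, 0, 0.56, 262, 149, 4, -0.6], [0, 0, 0.63, 295, 168, 4, -0.6], [0.005, 0.006, 0.689, 328, 186.5, 4.4, -0.6], [0.005, 0.006, 0.689, 328, 186.5, 4.4, -0.6], [0.005, 0.006, 0.689, 328, 186.5, 44, -0.6], [0.005, 0.006, 0.689, 328, 186.5, 75, -0.6], [0.005, 0.006, 0.689, 328, 186.5, 75, -0.6], [0.005, 0.006, 0.689, 328, 186.5, 75, -0.6], [0.005, 0.006, 0.689, 328, 186.5, 75, -0.6]]}}

```text
time: 5.03
ee_pos: [0.5065, 0.137, 0.132]
eef_rot: [0.691, 0.722, -0.001, -0.003]
ft_force: [0.3, 0.1, -0.2]
width: 0.041
grip_force: 30.0
```

```bash
python3 - <<'E'
from h import *
c=cam('wrist','w2'); plan((0.508,.1365,.135),92.5)
print([np.round(proj(c,(.505,.2155,z))) for z in (.046,.124)])
cv2.imwrite('pics/w2v.png',cv2.resize(c['pixels'][:360,:,::-1][:,120:520],(800,720))[:600])
E
```

```text
turn [-0.004 -0.003  0.   ] shift [-0.6  1.  -2.5] q [ 0.3   0.23 -0.72  1.77  0.16  1.2  -0.43] t 5.0833 F [ 0.75 -0.51 -1.42]
[array([321., 117.]), array([321., 116.])]
```

View pics/w2v.png

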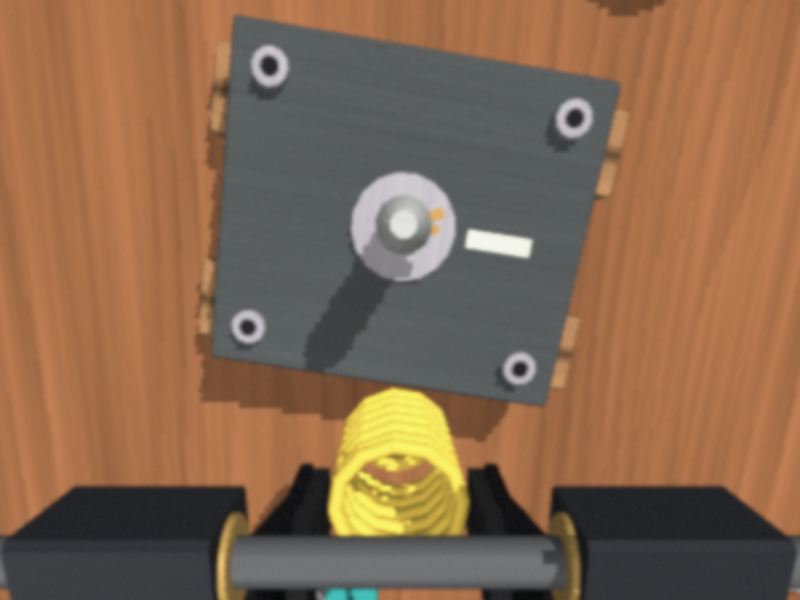

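The picture shows the rod tip at view ~(403,222), the seat at (403,226), and two brass pins. The bigger, nearer upper pin is at (437,214) and the smaller lower pin at (435,230). Next I compute the axis and the pin angles.

```bash
python3 - <<'E'
from h import *
c=dict(np.load('pics/w2.npz')); im=c['pixels']; hsv=cv2.cvtColor(im,cv2.COLOR_RGB2HSV)
roi=np.zeros((400,640),np.uint8); roi[75:155,285:360]=255
m=cv2.inRange(im,(120,110,110),(255,255,255))&roi; m[:,352-5:]=0
g=im[75:155,285:360].astype(int)
# seat: bright outer contour (+pins+rod)
k=max(cv2.findContours(m,cv2.RETR_EXTERNAL,cv2.CHAIN_APPROX_NONE)[0],key=cv2.contourArea)
h=cv2.convexHull(k); e=cv2.fitEllipse(h); S=onz(c,*e[0],.046); print('seat',e,S,'d',e[1][0]*(c['p'][2]-.046)/c['f'])
m=cv2.inRange(im,(215,215,205),(255,255,255))&roi; m[:,335:]=0
M=cv2.moments(m,True); t=(M['m10']/M['m00'],M['m01']/M['m00']); T=onz(c,*t,.124); print('tip',t,M['m00'],T)
m=cv2.inRange(hsv,(8,90,120),(28,255,255))&roi
n,l,s,ce=cv2.connectedComponentsWithStats(m,connectivity=4)
for i in range(1,n): print(s[i],ce[i])
print(im[98:124,332:346,2])
for i in range(1,n):
  for nm,z in(('up',.106),('low',.070)):
    p=onz(c,*ce[i],z); 
    for C in (S,T): d=p-C; print(i,nm,np.hypot(*d[:2]).round(4),np.degrees(np.arctan2(d[1],d[0])).round(1))
# held spring rim
E
```

```text
seat ((321.3033752441406, 112.58738708496094), (52.78656768798828, 54.534427642822266), 169.50926208496094) [0.50521945 0.21918946 0.046     ] d 0.050497190397283766
tip (321.5378151260504, 111.50420168067227) 119.0 [0.50530975 0.21851794 0.124     ]
[335 104   7   6  31] [338.12903226 106.70967742]
[336 113   3   4  12] [337.  114.5]
[[204 204 202 201 204 205 207 208 208 207 190 155 112  95]
 [204 203 200 202 204 206 207 207 208 210 201 176 131  99]
 [201 203 200 201 204 205 208 208 208 210 207 190 153 111]
 [195 201 201 201 204 206 207 208 210 211 208 199 169 127]
 [190 197 200 202 205 206 205 205 203 206 207 200 180 140]
 [178 191 197 201 200 198 193 181 179 194 203 201 188 155]
 [169 175 185 187 176 164 151 136 141 172 197 200 195 172]
 [164 162 159 148 133 122 114 106 115 150 184 197 199 189]
 [162 155 143 123 109 103 101 101 108 136 175 196 202 196]
 [163 157 146 124 105 101 100 101 103 125 168 194 203 200]
 [160 153 145 126 107 103 100 104 111 135 171 195 202 205]
 [154 149 140 124 111 111 122 133 149 170 189 199 205 207]
 [151 145 138 130 130 147 168 184 192 198 199 201 205 2
[... 211 characters left out ...]
157 190 201 201 205 205 207]
 [124 120 115 108 101  99 118 164 196 201 203 204 206 206]
 [119 113 115 115 118 120 135 173 198 202 201 205 207 206]
 [112 112 127 150 162 166 173 190 202 200 202 205 207 205]
 [107 117 148 180 193 197 199 204 204 203 202 205 205 203]
 [104 128 167 195 203 205 207 206 203 199 203 206 207 200]
 [106 146 182 201 205 207 208 206 203 203 203 207 205 194]
 [120 166 193 202 204 207 208 205 202 201 203 207 203 186]
 [149 181 200 203 204 208 208 205 202 202 205 206 199 170]
 [185 197 202 204 206 208 207 203 201 202 206 205 192 157]]
1 up 0.0123 16.5
1 up 0.0124 19.6
1 low 0.0146 19.5
1 low 0.0147 22.1
2 up 0.0114 -9.3
2 up 0.0112 -6.0
2 low 0.0132 -5.9
2 low 0.0131 -3.0
```

```bash
python3 - <<'E'
from h import *
y=np.radians(117.5); plan((.5052-.079*np.cos(y),.2188-.079*np.sin(y),.112),117.5)
E
```

```text
turn [-0.003 -0.004 -0.436] shift [10.1 35.3 20.4] q [ 0.3   0.23 -0.72  1.77  0.16  1.2  -0.43] t 5.0833 F [ 0.75 -0.51 -1.42]
```

{"op": "apply_moves", "data": {"steps": [[-0.003, -0.004, -0.12, 3, 9, 5, -0.6], [-0.003, -0.004, -0.24, 6, 18, 10, -0.6], [-0.003, -0.004, -0.36, 8, 27, 15, -0.6], [-0.003, -0.004, -0.436, 10, 35.3, 20, -0.6], [-0.003, -0.004, -0.436, 10, 35.3, 20, -0.6], [-0.003, -0.004, -0.436, 10, 35.3, 20, -0.6], [-0.003, -0.004, -0.436, 10, 35.3, 20, -0.6]]}}

```text
time: 5.67
ee_pos: [0.5409, 0.1485, 0.1117]
eef_rot: [0.52, 0.854, -0.0, -0.0]
ft_force: [0.3, 0.1, -0.4]
width: 0.0412
grip_force: 30.0
```

```bash
cat > m.py <<'E'
from h import *
c=cam('wrist','w3'); im=c['pixels']; hsv=cv2.cvtColor(im,cv2.COLOR_RGB2HSV)
s=r.read_state(); A=R.from_quat(s['eef_rot']).as_matrix(); tcp=s['ee_pos']
u0,v0=map(int,proj(c,(.5052,.2188,.08)))
roi=np.zeros((400,640),np.uint8); roi[max(0,v0-45):v0+45,u0-45:u0+45]=255
m=cv2.inRange(im,(215,215,205),(255,255,255))&roi
n,l,st,ce=cv2.connectedComponentsWithStats(m)
i=min(range(1,n),key=lambda i:np.hypot(*(ce[i]-(u0,v0)))+1e3*(st[i,4]<40)); T=onz(c,*ce[i],.124); print('tip',st[i],ce[i],T)
m=cv2.inRange(hsv,(8,90,120),(28,255,255))&roi
n,l,st,ce=cv2.connectedComponentsWithStats(m,connectivity=4)
for i in range(1,n):
  if st[i,4]>5:
   for nm,z in(('up',.106),('low',.070)):
    p=onz(c,*ce[i],z); d=p-T; print(st[i],nm,np.hypot(*d[:2]).round(4),np.degrees(np.arctan2(d[1],d[0])).round(1))
ax=[proj(c,tcp-A[:,2]*k) for k in (.036,-.034)]; print('tcp axis px',ax)
m=cv2.inRange(hsv,(22,120,90),(38,255,255)); m[:v0+45]=0
ys=np.where(m.any(1))[0]; print('rows',ys.min(),ys.max())
for v in range(ys.min(),ys.max(),6): xs=np.where(m[v])[0]; print(v,xs.min(),xs.max(),(xs.min()+xs.max())/2) if len(xs) else 0
print(s['joint_positions'].round(2),tcp,s['ft_force'],c['p'])
k=im[:,u0-110:u0+110,::-1][:330]; cv2.imwrite('pics/w3v.png',cv2.resize(k,(400,600)))
E
python3 m.py
```

```text
tip [311 108  15  15 166] [318.30722892 115.21686747] [0.50531133 0.21863671 0.124     ]
[334 116   7   6  39] up 0.0123 18.9
[334 116   7   6  39] low 0.0143 19.6
[331 122   5   6  17] up 0.0112 -3.4
[331 122   5   6  17] low 0.013 -2.9
tcp axis px [(np.float64(316.9140897577367), np.float64(254.76050371810055)), (np.float64(317.5767818403035), np.float64(215.74219115241712))]
rows 194 267
194 314 319 316.5
200 301 335 318.0
206 296 340 318.0
212 293 344 318.5
218 291 344 317.5
224 290 347 318.5
230 289 348 318.5
236 288 350 319.0
242 285 351 318.0
248 284 354 319.0
254 284 354 319.0
260 285 352 318.5
266 289 349 319.0
[ 0.29  0.35 -0.76  1.71  0.26  1.19 -0.06] [0.54074383 0.14837917 0.1115521 ] [ 0.08711378 -0.3941024   0.26783149] [0.50651117 0.21796403 0.30153373]
```

View pics/w3v.png

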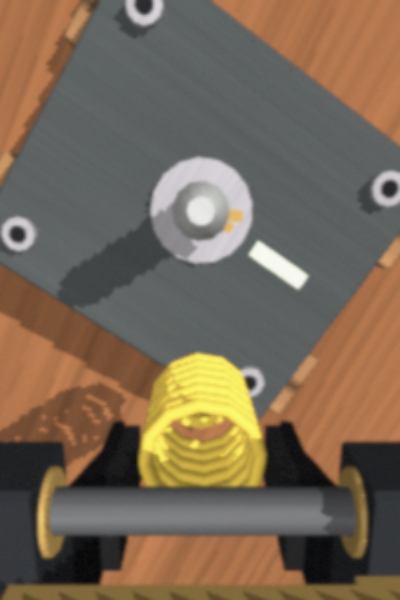

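Pins: upper at about 19° world, lower at about -3°. The gap should now be at about 19°. Next I move over the rod.

```bash
python3 -c "
from h import *
plan((.5049,.2177,.168),117.5)"
```

```text
turn [-0.001  0.    -0.002] shift [ 78.   -0.  -56.5] q [ 0.29  0.35 -0.76  1.71  0.26  1.19 -0.06] t 5.7167 F [ 0.09 -0.39  0.27]
```

{"op": "apply_moves", "data": {"steps": [[0, 0, 0, 0, 0, -40, -0.6], [0, 0, 0, 0, 0, -72, -0.6], [0, 0, 0, 0, 0, -72, -0.6], [0, 0, 0, 30, 0, -72, -0.6], [0, 0, 0, 60, 0, -72, -0.6], [0, 0, 0, 78, 0, -72, -0.6], [0, 0, 0, 78, 0, -72, -0.6], [0, 0, 0, 78, 0, -64, -0.6], [0, 0, 0, 78, 0, -57, -0.6], [0, 0, 0, 78, 0, -57, -0.6], [0, 0, 0, 78, 0, -57, -0.6]]}}

```text
time: 6.63
ee_pos: [0.5048, 0.2163, 0.1667]
eef_rot: [0.52, 0.854, -0.001, -0.001]
ft_force: [-1.0, 0.0, -1.2]
width: 0.0414
grip_force: 30.0
```

```bash
python3 - <<'E'
from h import *
plan((.5049,.2177,.150),117.5)
c=cam('wrist','w4'); s=cam('side','s4')
cv2.imwrite('pics/w4v.png',cv2.resize(c['pixels'][120:320,220:420,::-1],(500,500)))
u,v=map(int,proj(s,(.505,.218,.12)));cv2.imwrite('pics/s4v.png',s['pixels'][v-40:v+40,u-40:u+40,::-1]);print(u,v)
a=cv2.imread('pics/w4v.png');b=cv2.resize(cv2.imread('pics/s4v.png'),(300,300))
cv2.imwrite('pics/c4.png',np.hstack([a,cv2.copyMakeBorder(b,0,200,0,0,0)]))
E
```

```text
turn [-0.004 -0.    -0.002] shift [ 1.3  0.8 16.7] q [ 0.21  0.28 -0.82  1.66  0.21  1.29 -0.17] t 6.6333 F [-0.96  0.01 -1.2 ]
280 148
```

View pics/c4.png

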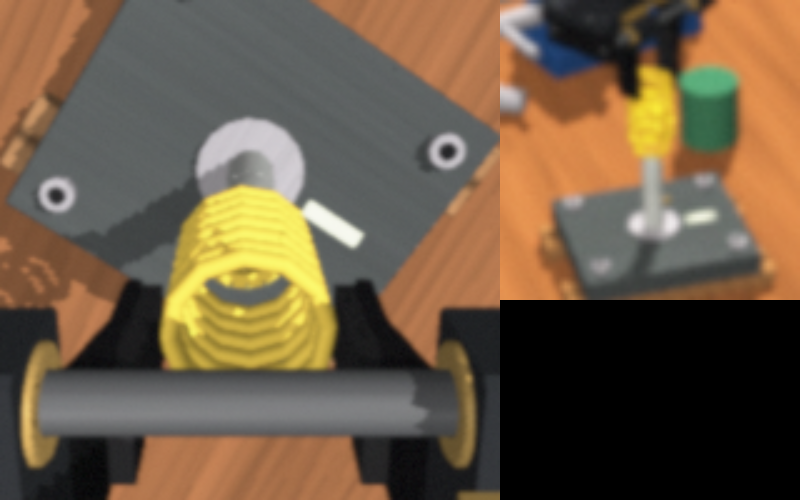

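The side view shows the spring upright above the rod, at crop (653,110) with the rod at (653,195). Now I descend carefully.

{"op": "apply_moves", "data": {"steps": [[-0.004, 0, 0, 1.3, 0.8, 0, -0.6], [-0.004, 0, 0, 1.3, 0.8, 2, -0.6], [-0.004, 0, 0, 1.3, 0.8, 4, -0.6], [-0.004, 0, 0, 1.3, 0.8, 6, -0.6], [-0.004, 0, 0, 1.3, 0.8, 8, -0.6], [-0.004, 0, 0, 1.3, 0.8, 10, -0.6], [-0.004, 0, 0, 1.3, 0.8, 12, -0.6], [-0.004, 0, 0, 1.3, 0.8, 12, -0.6], [-0.004, 0, 0, 1.3, 0.8, 12, -0.6]]}}

```text
time: 7.48
ee_pos: [0.5047, 0.2191, 0.1554]
eef_rot: [0.519, 0.855, 0.001, 0.0]
ft_force: [-0.0, 0.4, 0.3]
width: 0.0415
grip_force: 30.0
```

```bash
python3 -c "
from h import *
plan((.5049,.2177,.142),117.5)"
```

```text
turn [ 0.002 -0.001  0.   ] shift [-1.3 -0.5 13.4] q [ 0.21  0.29 -0.82  1.68  0.22  1.26 -0.18] t 7.4833 F [-0.04  0.43  0.28]
```

```bash
cat >> h.py <<'E'
def avg(n=10):
    a=[];F=[]
    for _ in range(n):
        r.camera('side'); s=r.read_state(); a.append(s['ee_pos']); F.append(np.r_[s['ft_force'],s['torque']])
    print('ee',np.mean(a,0).round(5),'sd',np.std(a,0).round(5),'F',np.mean(F,0).round(2),'sd',np.std(F,0).round(2),s['time']); return np.mean(a,0)
E
python3 -c "
from h import *
avg(8)"
```

```text
ee [0.50486 0.21915 0.15565] sd [2.e-05 2.e-05 3.e-05] F [ 0.11  0.29 -1.23  0.02 -0.11 -0.02] sd [0.36 0.48 0.49 0.02 0.02 0.05] 7.8833
```

{"op": "apply_moves", "data": {"steps": [[0.002, 0, 0, -1.3, -0.5, 0, -0.6], [0.002, 0, 0, -1.3, -0.5, 2, -0.6], [0.002, 0, 0, -1.3, -0.5, 4, -0.6], [0.002, 0, 0, -1.3, -0.5, 6, -0.6], [0.002, 0, 0, -1.3, -0.5, 7, -0.6], [0.002, 0, 0, -1.3, -0.5, 8, -0.6], [0.002, 0, 0, -1.3, -0.5, 8, -0.6], [0.002, 0, 0, -1.3, -0.5, 8, -0.6], [0.002, 0, 0, -1.3, -0.5, 8, -0.6]]}}

```text
time: 8.63
ee_pos: [0.505, 0.2178, 0.1477]
eef_rot: [0.519, 0.855, 0.0, -0.0]
ft_force: [-0.1, 0.4, -1.2]
width: 0.0412
grip_force: 30.0
```

```bash
python3 -c "
from h import *
avg(4);plan((.5049,.2177,.142),117.5)"
```

```text
ee [0.50504 0.21778 0.14766] sd [2.e-05 1.e-05 1.e-05] F [-0.21  0.14 -0.75  0.03 -0.11 -0.01] sd [0.41 0.85 0.24 0.01 0.02 0.03] 8.8333
turn [-0. -0.  0.] shift [-0.  -0.1  5.6] q [ 0.21  0.3  -0.82  1.69  0.23  1.25 -0.18] t 8.8333 F [-0.93  1.1  -0.47]
```

{"op": "apply_moves", "data": {"steps": [[0, 0, 0, 0, 0, 1, -0.6], [0, 0, 0, 0, 0, 2, -0.6], [0, 0, 0, 0, 0, 3, -0.6], [0, 0, 0, 0, 0, 4, -0.6], [0, 0, 0, 0, 0, 5, -0.6], [0, 0, 0, 0, 0, 6, -0.6], [0, 0, 0, 0, 0, 7, -0.6], [0, 0, 0, 0, 0, 7, -0.6], [0, 0, 0, 0, 0, 7, -0.6]]}}

```text
time: 9.58
ee_pos: [0.5049, 0.2177, 0.1405]
eef_rot: [0.519, 0.855, 0.0, -0.0]
ft_force: [-0.2, -0.1, -1.2]
width: 0.0415
grip_force: 30.0
```

```bash
python3 -c "
from h import *
avg(4)"
```

```text
ee [0.505   0.21777 0.14061] sd [2.e-05 1.e-05 3.e-05] F [-0.17  0.51 -0.87  0.02 -0.13 -0.01] sd [0.36 0.38 0.2  0.02 0.03 0.04] 9.7833
```

{"op": "apply_moves", "data": {"steps": [[0, 0, 0, 0, 0, 0.7, -0.6], [0, 0, 0, 0, 0, 1.4, -0.6], [0, 0, 0, 0, 0, 2.1, -0.6], [0, 0, 0, 0, 0, 2.8, -0.6], [0, 0, 0, 0, 0, 3.5, -0.6], [0, 0, 0, 0, 0, 4, -0.6], [0, 0, 0, 0, 0, 4, -0.6], [0, 0, 0, 0, 0, 4, -0.6]]}}

```text
time: 10.45
ee_pos: [0.505, 0.2178, 0.1365]
eef_rot: [0.519, 0.855, 0.0, -0.0]
ft_force: [0.2, 1.8, -0.7]
width: 0.0416
grip_force: 30.0
```

```bash
python3 -c "
from h import *
avg(4)"
```

```text
ee [0.50501 0.21777 0.1366 ] sd [2.e-05 1.e-05 2.e-05] F [-0.27  0.31 -0.7   0.03 -0.12  0.01] sd [0.48 0.46 0.54 0.03 0.04 0.02] 10.65
```

{"op": "apply_moves", "data": {"steps": [[0, 0, 0, 0, 0, 1, -0.6], [0, 0, 0, 0, 0, 2, -0.6], [0, 0, 0, 0, 0, 3, -0.6], [0, 0, 0, 0, 0, 4, -0.6], [0, 0, 0, 0, 0, 5, -0.6], [0, 0, 0, 0, 0, 6, -0.6], [0, 0, 0, 0, 0, 7, -0.6], [0, 0, 0, 0, 0, 8, -0.6], [0, 0, 0, 0, 0, 9, -0.6], [0, 0, 0, 0, 0, 10, -0.6], [0, 0, 0, 0, 0, 10, -0.6]]}}

```text
time: 11.57
ee_pos: [0.5049, 0.2177, 0.1263]
eef_rot: [0.519, 0.855, -0.0, -0.0]
ft_force: [0.4, -0.3, -0.6]
width: 0.0416
grip_force: 30.0
```

```bash
python3 -c "
from h import *
avg(4);plan((.505,.2178,.115),95.5)"
```

```text
ee [0.50498 0.21775 0.12655] sd [4.e-05 3.e-05 7.e-05] F [ 0.12 -0.06 -1.05  0.   -0.13 -0.01] sd [0.57 0.33 0.33 0.04 0.01 0.02] 11.7667
turn [-0.    -0.     0.384] shift [ 0.  -0.  11.6] q [ 0.2   0.32 -0.81  1.72  0.24  1.21 -0.19] t 11.7667 F [-0.23 -0.25 -1.43]
```

The spring is past the upper pin. Now I twist the gap to the lower pin at -3° and descend.

{"op": "apply_moves", "data": {"steps": [[0, 0, 0.06, 0, 0, 1, -0.6], [0, 0, 0.12, 0, 0, 2, -0.6], [0, 0, 0.18, 0, 0, 3, -0.6], [0, 0, 0.24, 0, 0, 4, -0.6], [0, 0, 0.3, 0, 0, 5, -0.6], [0, 0, 0.35, 0, 0, 6, -0.6], [0, 0, 0.384, 0, 0, 8, -0.6], [0, 0, 0.384, 0, 0, 10, -0.6], [0, 0, 0.384, 0, 0, 12, -0.6], [0, 0, 0.384, 0, 0, 14, -0.6], [0, 0, 0.384, 0, 0, 15, -0.6], [0, 0, 0.384, 0, 0, 15, -0.6]]}}

```text
time: 12.77
ee_pos: [0.5048, 0.2177, 0.1113]
eef_rot: [0.672, 0.74, -0.0, -0.0]
ft_force: [-0.9, -0.2, -1.2]
width: 0.0415
grip_force: 30.0
```

```bash
python3 -c "
from h import *
avg(4);plan((.505,.2178,.105),95.5)"
```

```text
ee [0.505   0.21776 0.11159] sd [4.e-05 3.e-05 8.e-05] F [ 0.19 -0.05 -1.02 -0.01 -0.08  0.02] sd [0.63 0.58 0.58 0.01 0.04 0.04] 12.9667
turn [-0. -0.  0.] shift [ 0.  -0.   6.7] q [ 0.15  0.32 -0.75  1.73  0.23  1.18 -0.57] t 12.9667 F [-0.65  0.03 -0.21]
```

Bottom at about 0.0755 m, and the lower pin top is at 0.070 m. I'll descend gently past it.

{"op": "apply_moves", "data": {"steps": [[0, 0, 0, 0, 0, 1, -0.6], [0, 0, 0, 0, 0, 2, -0.6], [0, 0, 0, 0, 0, 3, -0.6], [0, 0, 0, 0, 0, 4, -0.6], [0, 0, 0, 0, 0, 5, -0.6], [0, 0, 0, 0, 0, 6, -0.6], [0, 0, 0, 0, 0, 7, -0.6], [0, 0, 0, 0, 0, 7.5, -0.6], [0, 0, 0, 0, 0, 7.5, -0.6]]}}

```text
time: 13.72
ee_pos: [0.5049, 0.2177, 0.1039]
eef_rot: [0.672, 0.74, -0.0, -0.0]
ft_force: [-0.7, -0.2, -0.2]
width: 0.041
grip_force: 30.0
```

```bash
python3 -c "
from h import *
avg(4)"
```

```text
ee [0.50499 0.21779 0.10408] sd [2.e-05 1.e-05 4.e-05] F [ 0.68 -0.1  -0.66 -0.   -0.09 -0.  ] sd [0.27 0.29 0.25 0.02 0.01 0.02] 13.9167
```

{"op": "apply_moves", "data": {"steps": [[0, 0, 0, 0, 0, 1, -0.6], [0, 0, 0, 0, 0, 2, -0.6], [0, 0, 0, 0, 0, 3, -0.6], [0, 0, 0, 0, 0, 4, -0.6], [0, 0, 0, 0, 0, 4, -0.6]]}}

```text
time: 14.33
ee_pos: [0.5049, 0.2177, 0.0998]
eef_rot: [0.672, 0.74, -0.0, -0.0]
ft_force: [0.5, 0.1, -2.1]
width: 0.0411
grip_force: 30.0
```

```bash
python3 -c "
from h import *
avg(3)"
```

```text
ee [0.50493 0.21773 0.09998] sd [3.e-05 2.e-05 6.e-05] F [-0.14 -0.33 -1.14  0.02 -0.14 -0.02] sd [0.45 0.41 0.38 0.01 0.   0.02] 14.4833
```

Both pins are passed. Now down towards the seat, where I expect contact at TCP of about 0.082–0.083.

{"op": "apply_moves", "data": {"steps": [[0, 0, 0, 0, 0, 2, -0.6], [0, 0, 0, 0, 0, 4, -0.6], [0, 0, 0, 0, 0, 6, -0.6], [0, 0, 0, 0, 0, 8, -0.6], [0, 0, 0, 0, 0, 10, -0.6], [0, 0, 0, 0, 0, 12, -0.6], [0, 0, 0, 0, 0, 13.5, -0.6], [0, 0, 0, 0, 0, 14.5, -0.6], [0, 0, 0, 0, 0, 15.5, -0.6], [0, 0, 0, 0, 0, 16, -0.6], [0, 0, 0, 0, 0, 16, -0.6], [0, 0, 0, 0, 0, 16, -0.6]]}}

```text
time: 15.48
ee_pos: [0.505, 0.2178, 0.0841]
eef_rot: [0.672, 0.74, 0.0, -0.0]
ft_force: [0.5, 0.4, -0.5]
width: 0.0414
grip_force: 30.0
```

```bash
python3 -c "
from h import *
avg(4)"
```

```text
ee [0.50502 0.2178  0.08415] sd [2.e-05 1.e-05 1.e-05] F [-0.17 -0.48 -0.87 -0.02 -0.13 -0.02] sd [0.36 0.08 0.55 0.01 0.   0.03] 15.6833
```

{"op": "apply_moves", "data": {"steps": [[0, 0, 0, 0, 0, 0.4, -0.6], [0, 0, 0, 0, 0, 0.8, -0.6], [0, 0, 0, 0, 0, 1.2, -0.6], [0, 0, 0, 0, 0, 1.6, -0.6], [0, 0, 0, 0, 0, 1.6, -0.6]]}}

```text
time: 16.1
ee_pos: [0.5051, 0.218, 0.083]
eef_rot: [0.672, 0.74, 0.0, -0.0]
ft_force: [-1.5, 0.1, 4.7]
width: 0.0414
grip_force: 30.0
```

```bash
python3 -c "
from h import *
avg(3)"
```

```text
ee [0.50507 0.21802 0.08295] sd [1.e-05 1.e-05 1.e-05] F [-2.34 -0.98  5.06 -0.1   0.4   0.02] sd [0.23 0.23 0.83 0.01 0.03 0.01] 16.25
```

Contact is at 0.083 m, which is exactly seat height plus the grip height on the bench (0.037), so it is home. I'll release and retreat.

{"op": "apply_moves", "data": {"steps": [[0, 0, 0, 0, 0, -0.5, -0.3], [0, 0, 0, 0, 0, -0.5, 0], [0, 0, 0, 0, 0, -0.5, 0.4], [0, 0, 0, 0, 0, -0.5, 0.6], [0, 0, 0, 0, 0, -0.5, 0.6], [0, 0, 0, 0, 0, -0.5, 0.6], [0, 0, 0, 0, 0, -10, 0.6], [0, 0, 0, 0, 0, -30, 0.6], [0, 0, 0, 0, 0, -60, 0.6], [0, 0, 0, 0, 0, -100, 0.6], [0, 0, 0, 0, 0, -120, 0.6], [0, 0, 0, -50, 0, -120, 0.6], [0, 0, 0, -80, 0, -120, 0.6], [0, 0, 0, -80, 0, -120, 0.6], [0, 0, 0, -80, 0, -120, 0.6]]}}

```text
time: 17.5
ee_pos: [0.5133, 0.1354, 0.2032]
eef_rot: [0.674, 0.739, -0.0, 0.0]
ft_force: [-0.0, 0.4, 0.0]
width: 0.0699
grip_force: 0.0
```

```bash
python3 - <<'E'
from h import *
c=cam('wrist','w5'); im=c['pixels']; hsv=cv2.cvtColor(im,cv2.COLOR_RGB2HSV)
u,v=map(int,proj(c,(.5053,.2186,.118)))
m=cv2.inRange(hsv,(22,120,90),(38,255,255)); k=max(cv2.findContours(m,cv2.RETR_EXTERNAL,cv2.CHAIN_APPROX_NONE)[0],key=cv2.contourArea)
e=cv2.fitEllipse(cv2.convexHull(k)); print(u,v,e,onz(c,*e[0],.117)); P=cloud(c); q=P[m>0][:,2]; print('top z',np.nanpercentile(q,[50,90,97]))
a=cv2.resize(im[max(0,v-50):v+50,u-50:u+50,::-1],(400,400))
s=cam('side'); u,v=map(int,proj(s,(.505,.218,.09))); b=cv2.resize(s['pixels'][v-40:v+40,u-40:u+40,::-1],(400,400))
cv2.imwrite('pics/c5.png',np.hstack([a,b])); plan((.5,.2,.2),95)
E
```

```text
317 110 ((316.8508605957031, 110.49617004394531), (46.30714797973633, 48.8924446105957), 4.563779830932617) [0.50445134 0.21863695 0.117     ]
top z [0.11530019 0.11759378 0.11810678]
turn [ 0.    -0.001  0.009] shift [62.2 -6.6  3.1] q [ 0.3   0.19 -0.73  1.67  0.13  1.34 -0.35] t 17.6 F [0.26 1.07 0.51]
```

View pics/c5.png

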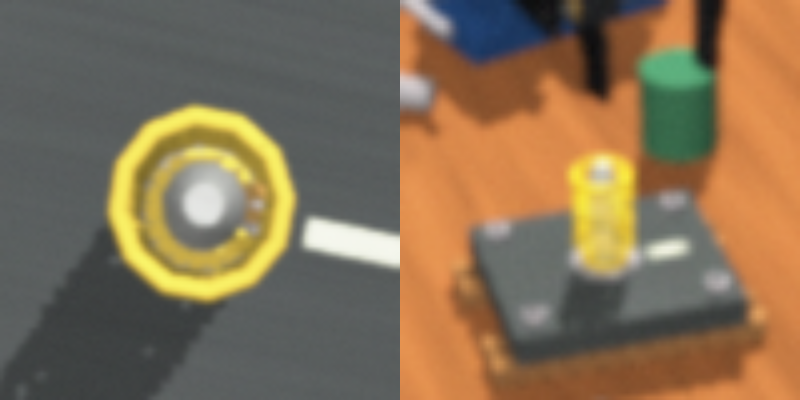

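The spring stands fully home: its top is at 0.118 m (46 + 72 mm) and it is centred on the rod. The gripper is clear.

```bash
python3 -c "
from bench import r
print(r.close_job())"
```

```text
the job is handed in; nothing more can be done
None
```

The yellow spring is threaded past both pins, narrow end down, and stands released and upright on the seat. The final pictures put its top at 118 mm, as expected when fully home. I read no more than about 6 N at any check, and the job was handed in after about 18 s; no verdict came back.

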